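# Index the rotary board holder to the green-tagged notch

## Robot

A 7-joint arm with a two-finger parallel gripper is mounted at the origin on the work surface. World frame = base frame: x ahead of the robot, y to its left, z up, the work surface at z = 0. Lengths are in m, angles in rad, forces in N, time in s.
With the tool pointing down it reaches from about 0.4 to 0.85 m from the base axis. Payload 4.4 kg.
Tool frame: the origin (TCP) lies midway between the tips of the shut fingers; the grasp point (between the pads) lies 19 mm behind it; z points along the fingers, y is the line along which they close (so a half turn about z gives the same grasp; the last joint's range is limited). The gripper opens to 94 mm and grips with 3 to 60 N. Pads are 16 mm wide; open, the fingers measure 119 mm over their backs; the gripper's body (75 mm by 177 mm) begins 78 mm behind the grasp point.
Start: joints at [1.142, 0.628, 0.038, 1.517, -0.027, 0.996, -0.02], TCP at [0.231, -0.608, 0.205] pointing down, gripper open.
Joint ranges: [-3.06, 3.06], [-0.37, 2.12], [-1.25, 1.32], [0.18, 2.47], [-1.1, 4.24], [0.23, 1.98], [-2.94, 2.94]. Speed limits (rad/s): [2.57, 2.57, 3.14, 3.14, 3.14, 3.14, 3.14].

## Interface

Orientations are given as a unit quaternion [x, y, z, w].
In Python, from workcell import arm gives the robot as it stands.
- The arm moves only by the tool drive_tool, never from a script. Its argument "commands" is one flat list of numbers, 5 for each row, row after row: the shift along the tool's x, y, z in cm, then the turn about the tool's z in degrees, then the finger opening in cm, from 0 to 9.4. A call has 1 to 20 rows; each row shifts and turns the commanded pose from where the row before left it, along the tool's axes as they then stand; what a row does not reach is not made up. A row lasts 1/8 s, in which the tool goes at most 62.5 mm and 10.7 degrees, less where a joint would pass 70% of its speed; a pose out of reach is approached as far as the arm can. A call with a gripper value outside its range is refused whole. The fingers move at their own pace and stop on an object; "squeeze" is the grip in N (left out, the last holds). Time passes only in rows, so rows that do not move let the fingers close. It gives the time, the measured TCP pose, the force, the opening and the grip force at its end, in the units of the state.
- arm.state(): the state, without advancing time (a new reading comes with each control period).
- arm.capture(name): name is "scene" or "top" or "wrist"; returns a dict with "pixels" (420x560x3 uint8, red, green, blue), "z_map" (420x560 float32, m along the optical axis (not along the pixel's ray), 0 where there is no reading), "vertical_fov" (degrees; the focal length in pixels is half the picture's height over the tangent of half this angle, whatever the lens; pixels are square), "cx", "cy" (the principal point, pixels), "distortion" ([k1, k2, p1, p2, k3] as OpenCV has them; the pictures are not rectified), "extrinsics" (4x4, takes a point from world to camera coordinates). Camera axes: x right, y up, looking along -z (the intrinsics and any distortion apply to the point x, -y, -z); pixel columns grow to the right and rows downward; lengths in m; the calibration is good to about 2 mm. A picture is of the moment at which its call begins.
- arm.sign_off(): hands the job in; it is judged then, once.
Trained networks look in a picture, given as the dict that the camera call returned (one of the last four; its "shot" number tells which), for a name from the list of things; names that differ only in an ending like _2 or _b are one class to them, and where a whole thing is asked for, a point or a joint stands for the part that bears it (a point fixed in the world has none). Each returns a list of dicts, best first, with "conf" (0 to 1); they miss things now and then, are a little off and sometimes report something else, mostly with a low value. They report only what shows in the picture. A call takes as long as a camera call.
- arm.silhouettes(picture, query): "mask" (420x560 bool, what is visible of it) and "extent" ([left, top, right, bottom] in pixels, round what is visible of it).
- arm.spot_point(picture, query): "xy" ([column, row] in pixels: a listed point, or the origin of a listed thing).
The state is a dict: "time": time; "q": joint angles; "joint_vel": joint speeds; "joint_efforts": joint torques, N m; "tcp_pos": TCP position; "orientation": TCP orientation; "ft_force": force on the tool from outside, world axes, zero at the start; "torque": the same for the moment, N m; "opening": finger opening in m; "finger_force": force on a finger pad.
Only numpy, scipy, OpenCV 4.12 (cv2) and the standard library are available. Lean on these libraries where they do the work, as an engineer would, in place of code of your own. Each camera call takes 0.05 s, during which the arm holds its last target. There are 200 camera calls.

## Task

On the repair bench, pull up the spring index ring (orange knob) of the rotary circuit-board holder, swing the holder round to the next notch on the side of the green tag, and let the pin spring fully home there so that the holder is locked, then leave it. The notch block is not exactly at its tag, so feel for the notch, and do not force the pin hard against the plate; leave the things lying around the holder where they are.

Things in the scene. Friction and masses are not known exactly. Their poses are not given: they have to be found in the camera images.
- index_base: Fixed round blue base of the rotary board holder, diameter 260 mm, 12 mm high; on it a dark disc, diameter 210 mm, top at 34 mm. Origin on the turning axis at table height; x points to the middle notch, in which the pin starts; z up.
- pivot (a point): Point on the turning axis 45 mm above the table: the height of the top of the index plate, an 11 mm high rim on the dark disc (78 to 102 mm from the axis) on which the pin slides. It is steel in the middle, with a brass notch block at either end.
- holder (a joint): Turn of the holder (rad): 0 with the pin in the middle notch, positive anticlockwise from above; stops at -1.2 and 1.2. Friction about 0.12 N m; it stays where it is left. The board on its black carrier turns with it: top at 87 mm over the table, from 76 mm behind the axis to 36 mm in front of it, 43 mm to either side.
- knob (a point): Centre of the orange index ring, an upright round knob, diameter 26 mm, 28 mm high, its axis 90 mm from the turning axis; it is carried round with the holder and can be gripped from above. Seated, its underside is 89 mm and its top 117 mm above the table; the guide below it has diameter 22 mm and its top at 82 mm. The pin, diameter 8 mm with a flat end, is fixed under it.
- plunger (a joint): Lift of index ring and pin (m): 0 fully home in a notch, about 0.009 with the pin resting on top of the index plate, 0.014 fully pulled up (a stop). A spring presses it down, about 5 N at 0 and 8.5 N at 0.014. Above 0.010 the pin is clear of the plate. More than 30 N between pin and plate is rough handling.
- green_tag: Green round-headed marker, 49 mm high, on the blue base 120 mm from the axis, 0.96 rad to the left or right of the middle notch. Origin under its centre. The notch to use is a radial slot 11 mm wide in the brass block there, set by hand up to 0.17 rad (15 mm) to either side of the tag's bearing. Let go on the brass, the pin slides (2 to 4 N sideways at the knob) and snaps down 9 mm at the slot.
- grey_tag: Grey marker of the same shape on the other side, at the notch not to use. Origin under its centre.
- spool: Solder spool with green flanges, diameter 62 mm, 45 mm high, standing near the holder; leave it. Origin under its centre.
- bit_case: Open orange case of bits, 120 x 80 x 26 mm, near the holder; leave it. Origin under its centre.
- multimeter: Red multimeter, 80 x 150 x 48 mm; leave it. Origin under its centre.
- pump: Blue solder sucker lying on the table, 180 mm long, 22 mm thick; leave it. Origin under its centre.
- bowl: Yellow bowl, diameter 140 mm, 50 mm high; leave it. Origin under its centre.
- wood_base: Round wooden lamp foot, diameter 150 mm, 42 mm high; leave it. Origin under its centre.
- screw_jar: Clear jar with orange lid, diameter 64 mm, 75 mm high; leave it. Origin under its centre.

How it is judged:
By the outcome, as a careful person would: the job done as asked, in the order asked, and still so for the second after the job is handed in, with the robot touching nothing.
It also fails if it takes over 45 s, if anything falls off the work surface, if the arm or the gripper's body presses on something with over 40 N, if the wrist force passes 120 N, or if a joint passes its speed limit or range.

## Working session

There is one attempt and no reset: what is moved stays moved. The work goes in short steps, Python scripts to look and compute and a tool call to move; the robot and the scene stay as the last step left them, time stands still between calls to the robot, and variables do not carry over. Pictures are saved under pics/ and viewed, at most 10 in all, crops included, and the job is handed in when it is done.

Besides the shell and the picture viewer there is one more tool, called after ">>>" by a JSON object that holds its "op" and its "data", one argument or row to a line. drive_tool: Moves the arm, as the interface text tells. Its arguments: {"type":"object","properties":{"commands":{"type":"array"},"squeeze":{"type":"number"}},"required":["commands"]}

```bash
mkdir -p pics; cat > h.py <<'E'
import numpy as np,cv2
from workcell import arm
def K(p):
    f=210/np.tan(np.radians(p["vertical_fov"])/2)
    return np.array([[f,0,p["cx"]],[0,f,p["cy"]],[0,0,1.]])
def ray(p,xy):
    u=cv2.undistortPoints(np.array([[xy]],float),K(p),np.array(p["distortion"],float))[0,0]
    E=np.array(p["extrinsics"]);R=E[:3,:3];c=-R.T@E[:3,3]
    return c,R.T@np.array([u[0],-u[1],-1.])
def atz(p,xy,z):
    c,d=ray(p,xy);return c+d*(z-c[2])/d[2]
def depth(p,xy):
    c,d=ray(p,xy);z=p["z_map"][int(round(xy[1])),int(round(xy[0]))];return c+d*z
def tri(a,b):
    A=np.zeros((3,3));B=np.zeros(3)
    for c,d in(a,b):
        d=d/np.linalg.norm(d);M=np.eye(3)-np.outer(d,d);A+=M;B+=M@c
    return np.linalg.solve(A,B)
def save(p,n): cv2.imwrite(n,cv2.cvtColor(p["pixels"],cv2.COLOR_RGB2BGR))
E
python3 - <<'E'
from h import *
np.set_printoptions(precision=4,suppress=True)
ps={n:arm.capture(n) for n in("scene","top")}
for n in ps: save(ps[n],f"pics/{n}.png")
names="knob pivot index_base green_tag grey_tag spool bit_case multimeter pump bowl wood_base screw_jar".split()
for q in names:
    r={}
    for n,p in ps.items():
        s=arm.spot_point(p,q)
        if s: r[n]=s[0]; print(q,n,s[0]["conf"],s[0]["xy"],depth(p,s[0]["xy"]))
    if len(r)==2: print("   tri",tri(*[ray(ps[n],r[n]["xy"]) for n in r]))
s=arm.state();print(s)
E
```

```text
knob scene 0.69 [266.6, 221.1] [ 0.6237 -0.0634  0.1142]
knob top 0.41 [289.5, 190.5] [ 0.6041 -0.0565  0.1149]
   tri [ 0.6072 -0.0605  0.1006]
pivot scene 0.82 [279.8, 219.2] [ 0.5627 -0.031   0.0715]
pivot top 0.69 [214.7, 203.7] [0.5845 0.1649 0.0107]
   tri [0.5761 0.0606 0.1004]
index_base scene 0.89 [274.9, 229.8] [ 0.5996 -0.043   0.0653]
index_base top 0.7 [283.7, 216.7] [ 0.5348 -0.0408  0.0843]
   tri [ 0.5449 -0.0431  0.0181]
green_tag scene 0.59 [152.4, 190.4] [ 0.3978 -0.4207  0.0381]
green_tag top 0.58 [323.7, 207.6] [ 0.5759 -0.1624 -0.0004]
   tri [ 0.5762 -0.2439  0.172 ]
grey_tag scene 0.41 [305.8, 250.3] [0.628  0.0399 0.0206]
grey_tag top 0.55 [259.0, 191.7] [0.6209 0.0325 0.0149]
   tri [0.6212 0.0364 0.0141]
spool scene 0.67 [213.2, 217.4] [ 0.4957 -0.2245  0.0178]
spool top 0.67 [349.0, 243.6] [ 0.4638 -0.2301  0.04  ]
   tri [ 0.4678 -0.2337 -0.0048]
bit_case scene 0.58 [150.2, 187.4] [ 0.3854 -0.4301  0.0403]
bit_case top 0.75 [214.7, 203.0] [0.5855 0.1641 0.0168]
   tri [ 0.6265 -0.0861  0.2874]
multimeter scene 0.78 [224.6, 304.2] [ 0.8264 -0.1487  0.0374]
[... 514 characters left out ...]
84 -0.4371  0.004 ]
screw_jar scene 0.59 [456.1, 259.5] [0.6483 0.4293 0.02  ]
screw_jar top 0.91 [120.4, 191.4] [0.6068 0.4261 0.0796]
   tri [ 0.6227  0.4489 -0.0042]
{'time': 1.3, 'q': array([ 1.1422,  0.6284,  0.0385,  1.5174, -0.027 ,  0.9963, -0.02  ]), 'joint_vel': array([-0.0005, -0.0011,  0.0005,  0.0006, -0.    ,  0.0006, -0.0013]), 'joint_efforts': array([ -0.0001, -54.9608,   1.1428, -18.6947,  -0.0524,   0.0158,
         0.    ]), 'tcp_pos': array([ 0.2307, -0.6077,  0.2055]), 'orientation': array([ 0.9836,  0.1804,  0.    , -0.    ]), 'ft_force': array([ 0.2024, -0.0911,  0.1224]), 'torque': array([ 0.0344, -0.0081,  0.0231]), 'finger_force': 0.0, 'opening': 0.0938844617797991}
```

View pics/top.png

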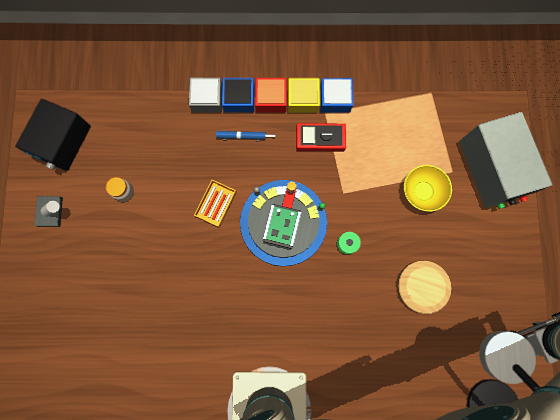

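View pics/scene.png

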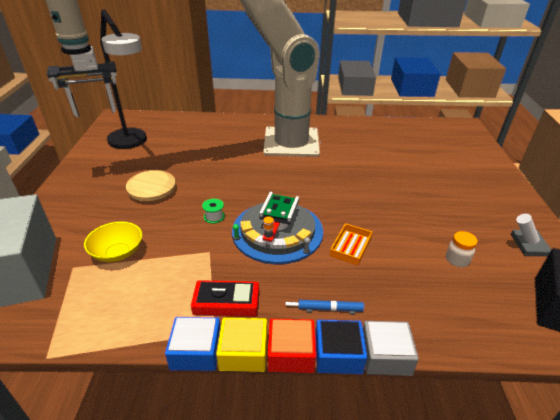

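The top view shows the holder centred at about (284,223), the orange knob at (292,186), the green tag at (322,206) and the grey tag at (257,191). So green is the clockwise side, meaning a negative turn. The scene view agrees. The spool at (349,243) is outside the base.

```bash
python3 - <<'E'
from h import *
np.set_printoptions(precision=4,suppress=True)
ps={n:arm.capture(n) for n in("scene","top")}
R={"scene":(225,195,330,265),"top":(230,170,340,275)}
out={}
for n,p in ps.items():
    x0,y0,x1,y1=R[n]
    hsv=cv2.cvtColor(p["pixels"],cv2.COLOR_RGB2HSV)
    def cm(lo,hi,box):
        m=cv2.inRange(hsv,lo,hi);k=np.zeros_like(m);a,b,c,d=box;k[b:d,a:c]=m[b:d,a:c];return k
    blue=cm((100,120,60),(125,255,255),R[n])
    pts=cv2.findNonZero(blue);hull=cv2.convexHull(pts)[:,0,:].astype(float)
    W=np.array([atz(p,h,0.012)[:2] for h in hull])
    A=np.c_[2*W,np.ones(len(W))];s=np.linalg.lstsq(A,(W**2).sum(1),rcond=None)[0]
    print(n,"base c",s[:2],"r",np.sqrt(s[2]+s[0]**2+s[1]**2))
    kb={"scene":(258,212,280,235),"top":(284,178,300,196)}[n]
    gb={"scene":(228,220,245,242),"top":(314,200,330,214)}[n]
    for nm,lo,hi,b in(("knob",(8,170,120),(22,255,255),kb),("green",(45,80,30),(85,255,255),gb)):
        m=cm(lo,hi,b);ys,xs=np.nonzero(m)
        if len(xs)==0: print(n,nm,"none");continue
        c=(xs.mean(),ys.mean());out[nm,n]=ray(p,c)
        print(n,nm,len(xs),c,xs.min(),xs.max(),ys.min(),ys.max(),atz(p,c,.117 if nm=="knob" else .049))
for nm in("knob","green"): 
    if (nm,"top") in out and (nm,"scene") in out: print(nm,tri(out[nm,"top"],out[nm,"scene"]))
print(arm.state()["time"])
E
```

```text
scene base c [ 0.5394 -0.0379] r 0.12869886769916583
scene knob 101 (np.float64(268.23762376237624), np.float64(222.20792079207922)) 263 273 216 229 [ 0.6313 -0.0589  0.117 ]
scene green 59 (np.float64(235.76271186440678), np.float64(229.8135593220339)) 233 238 224 237 [ 0.5844 -0.1484  0.049 ]
top base c [ 0.5302 -0.0399] r 0.12838425382808716
top knob 30 (np.float64(291.3333333333333), np.float64(180.96666666666667)) 284 299 178 190 [ 0.6309 -0.0615  0.117 ]
top green 32 (np.float64(321.4375), np.float64(205.53125)) 319 324 203 209 [ 0.5735 -0.1511  0.049 ]
knob [ 0.6309 -0.0602  0.1168]
green [ 0.5749 -0.1509  0.0408]
1.4
```

>>> {"op": "drive_tool", "data": {
  "commands": [4, -2.66, 0, 0, 9.4, 4, -2.66, 0, 0, 9.4, 4, -2.66, 0, 0, 9.4, 4, -2.66, 0, 0, 9.4, 4, -2.66, 0, 0, 9.4, 4, -2.66, 0, 0, 9.4, 4, -2.66, 0, 0, 9.4, 4, -2.66, 0, 0, 9.4, 4, -2.66, 0, 0, 9.4, 4, -2.66, 0, 0, 9.4, 4, -2.66, 0, 0, 9.4, 4, -2.66, 0, 0, 9.4, 4, -2.66, 0, 0, 9.4, 4, -2.66, 0, 0, 9.4, 0, 0, 0, 0, 9.4]
}}

```text
time: 3.28
tcp_pos: [0.6241, -0.0552, 0.2052]
orientation: [0.983, 0.184, 0.001, -0.001]
ft_force: [0.0, 0.1, -0.0]
opening: 0.094
finger_force: 0.0
```

>>> {"op": "drive_tool", "data": {
  "commands": [0, 0, 0, -10, 9.4, 0, 0, 0, -10, 9.4, 0, 0, 0, -10, 9.4, 0, 0, 0, -10, 9.4, 0, 0, 0, -10, 9.4, 0, 0, 0, -10, 9.4, 0, 0, 0, -10, 9.4, 0, 0, 0, -10, 9.4, 0, 0, 0, -10, 9.4, 0, 0, 0, -10, 9.4, 0, 0, 0, -10, 9.4, 0, 0, 0, -10, 9.4, 0, 0, 0, -10, 9.4, 0, 0, 0, -10, 9.4, 0, 0, 0, -5, 9.4, 0, 0, 0, 0, 9.4]
}}

```text
time: 5.28
tcp_pos: [0.6216, -0.0623, 0.2053]
orientation: [0.125, 0.992, -0.0, -0.0]
ft_force: [0.0, -0.3, 0.0]
opening: 0.0938
finger_force: 0.0
```

```bash
python3 - <<'E'
from h import *
np.set_printoptions(precision=4,suppress=True)
p=arm.capture("wrist");save(p,"pics/w1.png");print(np.linalg.inv(p["extrinsics"])[:3])
for q in("knob","index_base","green_tag","grey_tag"):
    for s in arm.spot_point(p,q)[:2]: print(q,s["conf"],s["xy"],depth(p,s["xy"]))
s=arm.state();print(s["q"],s["tcp_pos"],s["orientation"],s["time"])
E
```

```text
[[ 0.2485 -0.9298 -0.2717  0.5425]
 [ 0.9686  0.2381  0.071  -0.0423]
 [-0.0014 -0.2808  0.9598  0.384 ]]
knob 0.7 [283.3, 200.9] [ 0.6135 -0.0578  0.1166]
index_base 0.95 [280.6, 98.5] [ 0.5329 -0.0394  0.0795]
index_base 0.15 [429.1, 281.9] [0.7888 0.0881 0.013 ]
green_tag 0.72 [192.2, 162.0] [ 0.5704 -0.1461  0.0313]
grey_tag 0.92 [370.5, 163.9] [0.6152 0.0329 0.0513]
[ 0.4449  0.6674 -0.6696  1.5787  0.4573  1.0571  0.9731] [ 0.622  -0.061   0.2056] [ 0.1242  0.9923 -0.0002  0.0001] 5.525
```

View pics/w1.png

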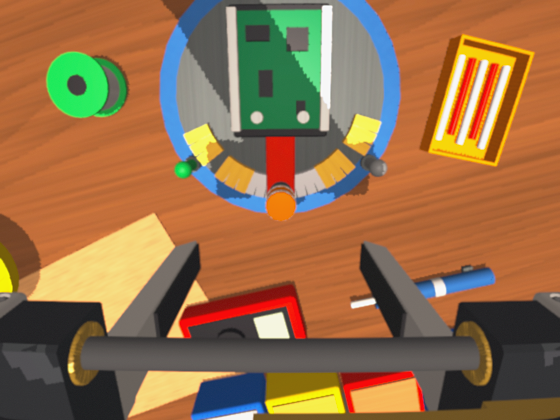

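The wrist view shows the knob top at (281,203), the green tag at (183,170) and the brass block from about (188,130) to (255,190). I'll zoom in for the slot and refine the knob position.

```bash
python3 - <<'E'
from h import *
np.set_printoptions(precision=4,suppress=True)
p=arm.capture("wrist")
im=cv2.cvtColor(p["pixels"],cv2.COLOR_RGB2BGR)
cv2.imwrite("pics/w1c.png",cv2.resize(im[115:225,165:305],None,fx=5,fy=5,interpolation=cv2.INTER_CUBIC))
hsv=cv2.cvtColor(p["pixels"],cv2.COLOR_RGB2HSV)
z=p["z_map"]
def P(y,x): return depth(p,(x,y))
# knob top from depth
top=[]
for y in range(175,230):
  for x in range(255,310):
    w=P(y,x)
    if w[2]>0.108: top.append(w)
top=np.array(top);print("knob top",len(top),top.mean(0),top.min(0),top.max(0),np.median(top,0))
m=cv2.inRange(hsv,(45,120,40),(85,255,255));m[:150]=0;m[185:]=0;m[:,:165]=0;m[:,205:]=0
ys,xs=np.nonzero(m);c=(xs.mean(),ys.mean());print("green",len(xs),c,atz(p,c,.044))
m=cv2.inRange(hsv,(100,120,60),(125,255,255));m[260:]=0
n,l,st,_=cv2.connectedComponentsWithStats(m);i=1+st[1:,4].argmax();h=cv2.convexHull(cv2.findNonZero((l==i).astype(np.uint8)))[:,0].astype(float)
h=h[(h[:,1]>3)]
W=np.array([atz(p,q,.012)[:2] for q in h]);A=np.c_[2*W,np.ones(len(W))];s=np.linalg.lstsq(A,(W**2).sum(1),rcond=None)[0]
print("base",s[:2],np.sqrt(s[2]+s[0]**2+s[1]**2))
E
```

```text
knob top 773 [ 0.6158 -0.0609  0.1187] [ 0.5428 -0.0746  0.1081] [ 0.631  -0.0413  0.3842] [ 0.6164 -0.061   0.1162]
green 283 (np.float64(183.20141342756185), np.float64(167.90459363957598)) [ 0.5736 -0.1523  0.044 ]
base [ 0.522  -0.0596] 0.10859267970092965
```

View pics/w1c.png

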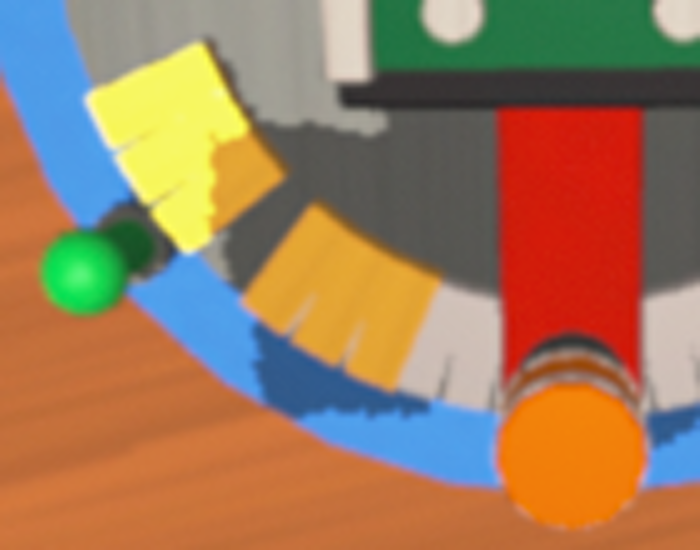

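The slot shows plainly, with its centre at crop (258,234), so full-image (216.6,161.8). The knob top centre is at crop (572,453), so (279.4,205.6).

```bash
python3 - <<'E'
from h import *
np.set_printoptions(precision=4,suppress=True)
p=arm.capture("wrist")
k=atz(p,(279.4,205.6),.117);s=atz(p,(216.6,161.8),.045)
si=atz(p,(165+300/5,115+190/5),.045);so=atz(p,(165+216/5,115+278/5),.045);g=atz(p,(183.2,168.5),.044)
print("knob",k,"slot",s,si,so,"green",g)
from scipy.optimize import least_squares
c=least_squares(lambda v:[np.hypot(*(k[:2]-v))-.09,np.hypot(*(s[:2]-v))-.09,np.hypot(*(g[:2]-v))-.12,np.hypot(*(si[:2]-v))-.078,np.hypot(*(so[:2]-v))-.102],[.533,-.039])
c_=c.x;b=lambda q:np.arctan2(*(q[:2]-c_)[::-1]);print("axis",c_,c.fun,"bearings k,s,si,so,g",b(k),b(s),b(si),b(so),b(g),"turn",b(s)-b(k),np.degrees(b(s)-b(k)))
st=arm.state();o=st["orientation"];from scipy.spatial.transform import Rotation as R
M=R.from_quat(o).as_matrix();print("tool x",M[:,0],"err to knob tool",M.T@(k-st["tcp_pos"]),np.degrees(np.arctan2(M[1,0],M[0,0])),np.degrees(b(k)))
E
```

```text
knob [ 0.6171 -0.0605  0.117 ] slot [ 0.5761 -0.1165  0.045 ] [ 0.5697 -0.1056  0.045 ] [ 0.5827 -0.1276  0.045 ] green [ 0.5742 -0.1524  0.044 ]
axis [ 0.5292 -0.0402] [ 0.0002 -0.0004  0.0009 -0.0011  0.0005] bearings k,s,si,so,g -0.227851720744518 -1.0196693234377843 -1.0166245005732082 -1.022093008943119 -1.1894120092272455 turn -0.7918176026932663 -45.3678067784908
tool x [-0.9693  0.2459 -0.0002] err to knob tool [ 0.0049 -0.0009  0.0886] 165.76354474767572 -13.054941953454309
```

The tag comes out 0.962 rad from the knob's bearing (0.96 expected) and the slot at −0.79 rad, which is consistent. Next I descend and grip.

>>> {"op": "drive_tool", "data": {
  "commands": [0.5, -0.1, 3, -1.2, 9.4, 0, 0, 3, 0, 9.4, 0, 0, 3, 0, 9.4, 0, 0, 2, 0, 9.4, 0, 0, 0.85, 0, 9.4, 0, 0, 0, 0, 9.4]
}}

```text
time: 6.38
tcp_pos: [0.6172, -0.0604, 0.087]
orientation: [0.113, 0.994, 0.0, 0.0]
ft_force: [-1.1, -0.7, 0.5]
opening: 0.0941
finger_force: 0.0
```

>>> {"op": "drive_tool", "data": {
  "commands": [0, 0, 0, 0, 3.5, 0, 0, 0, 0, 3.5, 0, 0, 0, 0, 2.2, 0, 0, 0, 0, 2.2, 0, 0, 0, 0, 2.2, 0, 0, 0, 0, 2.2],
  "squeeze": 25
}}

```text
time: 7.12
tcp_pos: [0.617, -0.0605, 0.087]
orientation: [0.113, 0.994, 0.0, 0.0]
ft_force: [-0.3, 0.4, 0.4]
opening: 0.0373
finger_force: 0.0
```

>>> {"op": "drive_tool", "data": {
  "commands": [0, 0, 0, 0, 2.2, 0, 0, 0, 0, 2.2, 0, 0, 0, 0, 2.2, 0, 0, 0, 0, 2.2],
  "squeeze": 25
}}

```text
time: 7.62
tcp_pos: [0.617, -0.0605, 0.087]
orientation: [0.113, 0.994, 0.0, -0.0]
ft_force: [0.2, 0.5, 0.3]
opening: 0.0254
finger_force: 25.0
```

>>> {"op": "drive_tool", "data": {
  "commands": [0, 0, -0.3, 0, 2.2, 0, 0, -0.3, 0, 2.2, 0, 0, -0.3, 0, 2.2, 0, 0, -0.3, 0, 2.2, 0, 0, 0, 0, 2.2]
}}

```text
time: 8.25
tcp_pos: [0.6169, -0.0605, 0.099]
orientation: [0.113, 0.994, 0.0, -0.0]
ft_force: [2.7, 0.2, -8.2]
opening: 0.0259
finger_force: 25.0
```

>>> {"op": "drive_tool", "data": {
  "commands": [0.041, -0.863, 0, 5.5, 2.2, 0.041, -0.863, 0, 5.5, 2.2, 0.041, -0.863, 0, 5.5, 2.2, 0.041, -0.863, 0, 5.5, 2.2, 0, 0, 0, 0, 2.2]
}}

```text
time: 8.88
tcp_pos: [0.6021, -0.0922, 0.0987]
orientation: [0.301, 0.954, -0.0, -0.001]
ft_force: [0.9, 1.0, -8.2]
opening: 0.0258
finger_force: 25.0
```

>>> {"op": "drive_tool", "data": {
  "commands": [0.041, -0.863, 0, 5.5, 2.2, 0.041, -0.863, 0, 5.5, 2.2, 0.041, -0.863, 0, 5.5, 2.2, 0, 0, 0, 0, 2.2, 0, 0, 0, 0, 2.2]
}}

```text
time: 9.5
tcp_pos: [0.5846, -0.1102, 0.0987]
orientation: [0.433, 0.901, -0.0, -0.001]
ft_force: [-1.1, 1.6, -8.8]
opening: 0.0258
finger_force: 25.0
```

```bash
python3 - <<'E'
from h import *
np.set_printoptions(precision=4,suppress=True)
p=arm.capture("wrist")
im=cv2.cvtColor(p["pixels"],cv2.COLOR_RGB2BGR);cv2.imwrite("pics/w2.png",im)
s=arm.state();c=np.array([.5292,-.0402]);d=s["tcp_pos"][:2]-c
print(s["tcp_pos"],np.hypot(*d),np.arctan2(d[1],d[0]),s["ft_force"],s["torque"],s["time"],s["q"])
E
```

```text
[ 0.5846 -0.1102  0.0986] 0.0892726797688996 -0.901024569065337 [-1.7725  2.0479 -8.2968] [ 0.3141  0.156  -0.0613] 9.55 [ 0.4068  0.7164 -0.4313  1.764   0.4122  0.7539  0.4377]
```

View pics/w2.png

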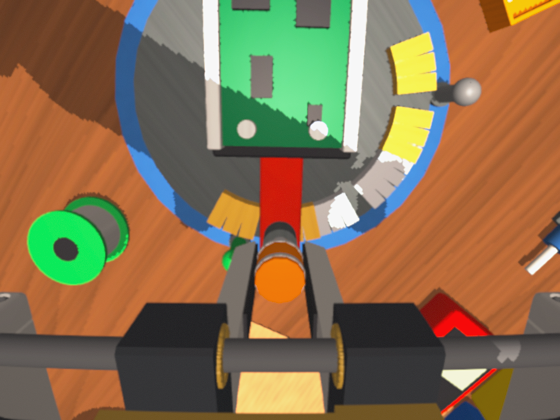

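Swung to 0.12 rad short of the slot, pin lifted over the brass; the tag and spool are clear. Now I set the pin down on the brass and loosen the fingers.

>>> {"op": "drive_tool", "data": {
  "commands": [0, 0, 0.1, 0, 2.2, 0, 0, 0.1, 0, 2.2, 0, 0, 0.1, 0, 2.2, 0, 0, 0, 0, 2.2, 0, 0, 0, 0, 3.0, 0, 0, 0, 0, 3.0, 0, 0, 0, 0, 3.0]
}}

```text
time: 10.42
tcp_pos: [0.5867, -0.1114, 0.0969]
orientation: [0.435, 0.901, 0.0, 0.002]
ft_force: [-0.0, -0.1, 0.0]
opening: 0.0303
finger_force: 0.0
```

```bash
cat > m.py <<'E'
from h import *
np.set_printoptions(precision=4,suppress=True)
p=arm.capture("wrist");z=p["z_map"];hsv=cv2.cvtColor(p["pixels"],cv2.COLOR_RGB2HSV)
m=cv2.inRange(hsv,(5,170,150),(18,255,255));m[:245]=0;m[310:]=0;m[:,:245]=0;m[:,315:]=0
ys,xs=np.nonzero(m);w=np.array([depth(p,(x,y)) for x,y in zip(xs,ys)])
t=w[w[:,2]>np.median(w[:,2])-.004] if len(w) else w
s=arm.state();c=np.array([.5292,-.0402])
print(len(w),"knob top med",np.median(t,0) if len(t) else None,"pix",xs.mean() if len(xs) else 0,ys.mean() if len(ys) else 0)
d=np.median(t,0)[:2]-c;print("knob bearing",np.arctan2(d[1],d[0]),np.hypot(*d))
d=s["tcp_pos"][:2]-c
print("tcp",s["tcp_pos"],"bearing",np.arctan2(d[1],d[0]),s["ft_force"],s["opening"],s["finger_force"],s["time"])
E
python3 m.py
```

```text
2939 knob top med [ 0.5843 -0.1103  0.1253] pix 279.1953045253488 283.22184416468184
knob bearing -0.904234574718486 0.08916386655179469
tcp [ 0.5864 -0.1112  0.0967] bearing -0.8930981119807491 [ 0.1006  0.4298 -0.1348] 0.03025997904409941 0.0 10.475
```

The knob top is at 125 mm, about 9 mm up, so the pin rests on the brass. Now I push it along gently with the loose fingers.

>>> {"op": "drive_tool", "data": {
  "commands": [0, -0.15, 0, 1, 3.0, 0, -0.15, 0, 1, 3.0, 0, -0.15, 0, 1, 3.0, 0, -0.15, 0, 1, 3.0, 0, -0.15, 0, 1, 3.0, 0, -0.15, 0, 1, 3.0]
}}

```text
time: 11.22
tcp_pos: [0.5785, -0.1157, 0.0961]
orientation: [0.481, 0.876, 0.0, 0.0]
ft_force: [3.7, 3.6, -2.4]
opening: 0.0298
finger_force: 2.2
```

```bash
python3 m.py
```

```text
2742 knob top med [ 0.5793 -0.1136  0.1252] pix 281.28519328956963 285.45769511305616
knob bearing -0.9719079765445867 0.08888836680729628
tcp [ 0.5781 -0.116   0.0961] bearing -0.9983149750625491 [ 2.4219  3.1029 -1.8001] 0.030034956370039504 2.3643705993890762 11.275
```

Contact is about 4 N sideways with the pin still on the brass. Roughly 4 mm are left to the slot.

>>> {"op": "drive_tool", "data": {
  "commands": [0, -0.12, 0, 0.7, 3.0, 0, -0.12, 0, 0.7, 3.0, 0, -0.12, 0, 0.7, 3.0, 0, 0, 0, 0, 3.0]
}}

```text
time: 11.78
tcp_pos: [0.5737, -0.119, 0.0958]
orientation: [0.497, 0.867, -0.001, -0.001]
ft_force: [0.3, 0.3, -0.2]
opening: 0.0299
finger_force: 0.0
```

```bash
python3 m.py
```

```text
3025 knob top med [ 0.5746 -0.1169  0.1164] pix 281.1712396694215 282.2806611570248
knob bearing -1.036142419562501 0.08917739852540453
tcp [ 0.5738 -0.1189  0.0959] bearing -1.0550362006167138 [0.0366 0.0329 0.8882] 0.02985190707440093 0.0 11.825
```

The knob top is at 116.4 mm, the same reading as when it was seated at the start, so the pin has snapped home. I release and withdraw.

>>> {"op": "drive_tool", "data": {
  "commands": [0, 0, 0, 0, 6, 0, 0, 0, 0, 6, 0, 0, 0, 0, 6, 0, 0, 0, 0, 6, 0, 0, -2, 0, 6, 0, 0, -3, 0, 6, 0, 0, -4, 0, 6, 0, 0, -3, 0, 6, 0, 0, 0, 0, 6, 0, 0, 0, 0, 6]
}}

```text
time: 13.08
tcp_pos: [0.5743, -0.118, 0.2151]
orientation: [0.497, 0.868, -0.0, -0.001]
ft_force: [-0.2, 0.2, -0.4]
opening: 0.0599
finger_force: 0.0
```

```bash
python3 - <<'E'
from h import *
np.set_printoptions(precision=4,suppress=True)
p=arm.capture("wrist");save(p,"pics/w3.png")
hsv=cv2.cvtColor(p["pixels"],cv2.COLOR_RGB2HSV)
m=cv2.inRange(hsv,(5,170,150),(18,255,255));m[:170]=0;m[250:]=0;m[:,:240]=0;m[:,330:]=0
w=np.array([depth(p,(x,y)) for y,x in zip(*np.nonzero(m))]);w=w[(w[:,2]>.1)&(w[:,2]<.14)];d=np.median(w,0);print(len(w),d,np.arctan2(d[1]+.0402,d[0]-.5292));s=arm.state();print(s["tcp_pos"],s["ft_force"],s["time"])
E
```

```text
623 [ 0.5749 -0.1175  0.1163] -1.037102092915117
[ 0.574  -0.118   0.2147] [ 0.6979  0.1263 -0.8127] 13.125
```

View pics/w3.png

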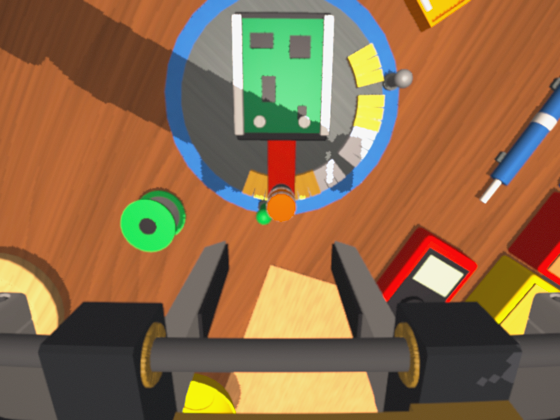

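The wrist view shows the knob at (281,206) over the green-side brass block, seated at 116.3 mm. The gripper is clear and the spool and other items are undisturbed.

```bash
python3 -c "
from workcell import arm
print(arm.sign_off())"
```

```text
the job is handed in; nothing more can be done
None
```

The holder is swung to the green-tag notch and the pin has sprung home there: the knob top reads 116 mm, the same as when it was seated at the start. The gripper is clear and the job was handed in at about 13 s.

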